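# Mount the vegetable slicer under its retaining block

### The arm

A 7-joint arm with a two-finger parallel gripper is mounted at the origin on the work surface. World frame = base frame: x ahead of the robot, y to its left, z up, the work surface at z = 0. Lengths are in mm, angles in rad, forces in N, time in s.
With the tool pointing down it reaches from about 400 to 875 mm from the base axis. Payload 4.4 kg.
Tool frame: the origin (TCP) lies midway between the tips of the shut fingers; the grasp point (between the pads) lies 19 mm behind it; z points along the fingers, y is the direction in which the jaws open and shut (so a half turn about z gives the same grasp; the last joint's range is limited). The gripper opens to 85 mm and grips with 20 to 120 N. Pads are 22 mm wide; open, the fingers measure 114 mm over their backs; the gripper's body (76 mm by 85 mm) begins 54 mm behind the grasp point. The pads swing forward as they close: fully open they stand 13 mm farther back than shut.
Start: joints at [-1.4, 0.628, 0.038, 1.517, -0.027, 0.996, -0.02], TCP at [152.46, 631.881, 231.313] pointing down, gripper open.
Joint ranges: [-3.06, 3.06], [-0.37, 2.12], [-1.25, 1.32], [0.18, 2.47], [-1.1, 4.24], [0.23, 1.98], [-2.94, 2.94]. Speed limits (rad/s): [2.57, 2.57, 3.14, 3.14, 3.14, 3.14, 3.14].

### API

Orientations are given as [roll, pitch, yaw] about the fixed x, y, z axes, in that order (R = Rz(yaw) Ry(pitch) Rx(roll)).
In Python, from cell import ctrl, vision gives the robot as it stands.
- The arm moves only by the tool play_rows, never from a script. Its arguments are lists of equal length, an entry for each row: "slide": the shift along the tool's x, y, z in mm, a list of three; "turn": the turn about the tool's z in rad; "fingers": the opening, from 0 (shut) to 1 (fully open). A call has 1 to 5 rows; each row is the pose to reach, as a shift and turn from the pose measured when the call began, along the tool's axes at that moment; what a row does not reach only later rows make up. A row lasts 1/8 s, in which the tool goes at most 62.5 mm and 10.7 degrees, less where a joint would pass 70% of its speed; a pose out of reach is approached as far as the arm can. A call with a gripper value outside its range is refused whole. The fingers move at their own pace and stop on an object; the grip force is fixed at half the most. Time passes only in rows, so rows that repeat a pose let the fingers close. It gives the time, the measured TCP pose, the force and the opening at its end, in the units of the state.
- ctrl.read_state(): the state, without advancing time (a new reading comes with each control period).
- vision.get_image(name): name is "scene" or "top" or "wrist"; returns (picture, depth): 384x512x3 uint8, blue, green, red; 384x512 float32, mm along the optical axis (not along the pixel's ray), 0 where there is no reading.
- vision.camera_params(name): a dict with "fx", "fy", "cx", "cy" (pixels), "position" and "rotation" of the camera in the world. Camera axes: x right, y up, looking along -z (the intrinsics and any distortion apply to the point x, -y, -z); pixel columns grow to the right and rows downward; lengths in mm; the calibration is good to about 2 mm. A picture is of the moment at which its call begins: read the wrist's pose just before it. camera_params takes no time and is no camera call; for the wrist camera it gives the pose at the moment of the call.
- ctrl.finish_job(): hands the job in, once; it reports no verdict.
The state is a dict: "clock": time; "qpos": joint angles; "qd": joint speeds; "tau": joint torques, N m; "eef_pos": TCP position; "tool_rot": TCP orientation; "force": force on the tool from outside, world axes, zero at the start; "torque": the same for the moment, N m; "width": finger opening in mm.
Only numpy, scipy, OpenCV 4.12 (cv2) and the standard library are available. Lean on these libraries where they do the work, as an engineer would, in place of code of your own. Each camera call takes 0.05 s, during which the arm holds its last target.

### The job

Get the vegetable slicer ready for use: pick up the one with the narrow nose by its handle, set it flat on the slicing board in front of the retaining block with its nose pointing at the block, then slide the nose in under the overhang until it is fully home against the back of the pocket. Push gently: feel for the end and do not ram or force it. Let go of the slicer and leave the other slicer and everything else on the table where it is.

Things in the scene. Friction and masses are not known exactly. Their poses are not given: they have to be found in the camera images.
- slicer: loose wooden vegetable slicer, about 0.45 kg, lying flat. Origin on its underside, x along its length to the nose, z up. Plate 14 mm thick, 70 mm wide, from x = -80 to 25 mm, with a flat steel blade strip near its rear end; then a straight nose 50 mm wide, 14 mm thick, on to x = 85 mm (its last 8 mm are 42 mm wide).
- handle (a point): middle of the top of the slicer's handle, an upright wooden block on the plate: 50 mm long (slicer x), 28 mm wide (slicer y), 42 mm tall, its foot on the plate 14 mm and its top 56 mm above the slicer's underside. This point is at x = -10, y = 0 in the slicer.
- nose (a point): middle of the end face of the slicer's nose: x = 85, y = 0, 7 mm above its underside.
- board: fixed wooden board on the table, 320 (x) x 150 (y) x 12 mm; origin: centre of its underside, z up. A wooden retaining block, 120 mm wide, top 41 mm above the table, stands towards its +x end. Its overhang roofs a pocket, open to -x and centred on y = 0: 54 mm wide, 16.5 mm high above the board's top, 36 mm deep from the overhang's edge to the solid back wall.
- lane (a point): point on the board's top, x = -60, y = 0: the slicer's origin goes about here when it is set down in front of the block, nose to board +x. Two unroofed flared guides stand before the pocket, reaching 20 mm ahead of the overhang and opening to about 70 mm. It drags with 2 to 5 N by its own weight, more if borne down on; pushing with more than 25 N does harm.
- back_near (a point): point on the board's top, x = 90, y = 0: the nearest place where the pocket's back wall can be. The block is adjustable and screwed fast anywhere in a 44 mm range, so the wall lies 0 to 44 mm beyond this point to +x: not measured, to be felt. Fully home, the nose touches the wall, which does not yield.
- feeler (a joint): small steel spring tab in the middle of the pocket's back wall, under the overhang: it sticks out 7 mm towards the mouth (reads 0) and is pushed in by the nose with about 0.3 N; it reads 0.007 m when the nose touches the back wall and springs out again if the slicer slides back.
- plain_slicer: the other slicer, to be left alone: same wood and handle, but its plate is a plain rectangle 125 x 70 x 14 mm without a nose; origin on the underside, under the plate 17.5 mm ahead of its middle (x along the length)
- bowl: loose white bowl, 110 across, 50 high; origin: centre of its underside
- cup: loose blue cup, 72 across, 75 high; origin: centre of its underside
- jar: loose glass jar with a white lid, 56 across, 85 high; origin: centre of its underside
- tin: loose steel tin, 52 across, 45 high; origin: centre of its underside
- paddle: loose rice paddle, lying flat along its x; origin: underside, about mid-length
Mind the look-alikes: they are no part of the job. What is shaped like the slicer but yellow is not meant.

How it is judged (in metres and radians):
On the way:
1. the slicer stands flat on the board in front of the block, nose towards it and still outside the pocket (x of slicer in the frame of board between -0.115 and -0.035 m and y of slicer in the frame of board between -0.03 and 0.03 m and angle between the x axis of slicer and the x axis of board, either way round below 0.3 rad and x of nose in the frame of board above -0.03 m and contact force between slicer and board above 0.3 N and angle between slicer's own z axis and vertical below 0.06 rad and z of slicer in the frame of board between 0.009 and 0.0145 m), for 0.1 s.
At the end, for the whole second after the job is handed in: The slicer lies flat on the board (within 0.06 rad), square (within 0.09 rad) and centred (within 4.5 mm) under the overhang, its nose within about 2.8 mm of the pocket's back wall (feeler pushed in more than 4.2 mm of its 7), at rest and released (value of joint feeler above 0.0042 m and x of slicer in the frame of board between 0.001 and 0.056 m and y of slicer in the frame of board between -0.0045 and 0.0045 m and angle between the x axis of slicer and the x axis of board, either way round below 0.09 rad and angle between slicer's own z axis and vertical below 0.06 rad and z of slicer in the frame of board between 0.009 and 0.0145 m and linear speed of slicer below 0.01 m/s and contact force between slicer and the fingers below 0.05 N); the robot touches nothing.
It fails at once if with its nose at the block, the slicer is pressed or rammed by the fingers against the board or its block with more than 25 N (contact force between slicer and board above 25 N and x of nose in the frame of board above 0.045 m and contact force between slicer and the fingers above 1 N).
It fails at once if another thing on the table is moved by more than 30 mm (distance of any of plain_slicer, bowl, cup, jar, tin, paddle from where it was at the start of the episode above 0.03 m).
It also fails if it takes over 72 s, if anything falls off the work surface, if the arm or the gripper's body presses on something with over 40 N, if the wrist force passes 120 N, or if a joint passes its speed limit or range.

## Working session

There is one attempt and no reset: what is moved stays moved. The work goes in short steps, Python scripts to look and compute and a tool call to move; the robot and the scene stay as the last step left them, time stands still between calls to the robot, and variables do not carry over. Pictures are saved under pics/ and viewed, and the job is handed in when it is done.

Besides the shell and the picture viewer there is one more tool, called after ">>>" as a command line: name --pt "numbers of a row" for each row, then --argument value for the rest. play_rows: Moves the arm, as the interface text tells. Its arguments: {"type":"object","properties":{"slide":{"type":"array"},"turn":{"type":"array"},"fingers":{"type":"array"}},"required":["slide","turn","fingers"]}

```bash
ls; mkdir -p pics; python3 - <<'E'
from cell import ctrl, vision
import cv2
print(ctrl.read_state())
for n in("scene","top","wrist"):
    p=vision.camera_params(n); print(n,p)
    im,d=vision.get_image(n); cv2.imwrite(f"pics/{n}0.png",im)
    import numpy as np; np.save(f"pics/{n}0d.npy",d)
E
```

```text
pics
{'clock': 0.0, 'qpos': array([-1.39982211,  0.62934793,  0.03841622,  1.51838535, -0.02701901,
        0.99630282, -0.02000815]), 'qd': array([-3.82722142e-04, -1.15618487e-03,  4.03934814e-04, -9.81902137e-06,
       -1.20780677e-04, -7.30420462e-04,  1.81543913e-03]), 'tau': array([ 1.67974966e-03, -5.63417029e+01,  1.22629903e+00, -1.93443185e+01,
        1.08518475e-02,  1.06127738e-02, -1.29947099e-05]), 'eef_pos': array([152.27205233, 631.25682354, 230.38190236]), 'tool_rot': array([-3.13966608e+00, -5.06927149e-06,  2.90482036e+00]), 'force': array([-0.84150034, -0.84971476, -1.46642421]), 'torque': array([-0.05310153,  0.00917216,  0.01530883]), 'width': 85.43552134118376}
scene {'fx': 430.81752325100285, 'fy': 430.81752325100285, 'cx': 257.1797611629571, 'cy': 194.67557774832972, 'position': array([ 971.01734486, -416.33721755,  989.8884194 ]), 'rotation': array([0.68280735, 0.01351982, 0.71930364])}
top {'fx': 411.75313038192576, 'fy': 411.75313038192576, 'cx': 257.2048591351322, 'cy': 182.99344073683383, 'position': array([ 391.59009406,  159.058878  , 1153.75093878]), 'rotation': array([ 0.07183276, -0.01722512, -1.57851876])}
wrist {'fx': 285.7947700728827, 'fy': 285.7947700728827, 'cx': 255.08986097224047, 'cy': 187.6420158869664, 'position': array([ 87.59647823, 645.72802762, 373.47684201]), 'rotation': array([-0.26688488,  0.00226884,  1.33524839])}
```

View pics/scene0.png

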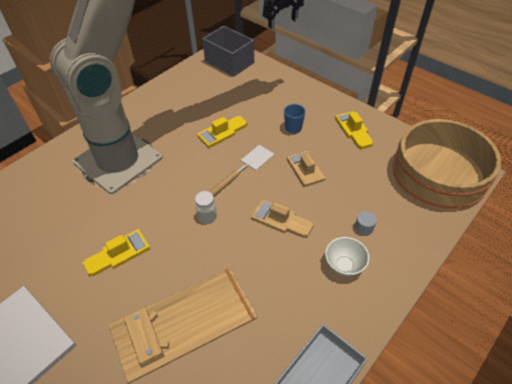

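View pics/top0.png

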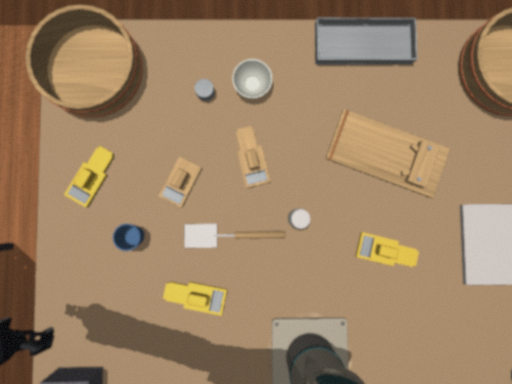

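View pics/wrist0.png

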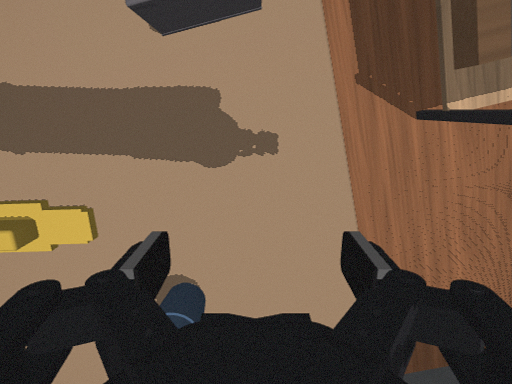

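```bash
cat > h.py <<'E'
import numpy as np, cv2
from scipy.spatial.transform import Rotation as Ro
def R_of(p): return Ro.from_euler('xyz',p['rotation']).as_matrix()
def ray(p,u,v):
    d=np.array([(u-p['cx'])/p['fx'],-(v-p['cy'])/p['fy'],-1.]); return R_of(p)@d
def onz(p,u,v,z):
    r=ray(p,u,v); t=(z-p['position'][2])/r[2]; return p['position']+t*r
def dep(p,u,v,d): return p['position']+d*ray(p,u,v)
def proj(p,X):
    c=R_of(p).T@(np.asarray(X,float)-p['position']); c=c/-c[2]
    return np.array([p['cx']+p['fx']*c[0],p['cy']-p['fy']*c[1]])
E
python3 - <<'E'
from cell import ctrl, vision
from h import *
im=cv2.imread('pics/top0.png'); d=np.load('pics/top0d.npy'); p=vision.camera_params('top')
for u,v in [(300,300),(252,175),(253,160),(350,140),(380,160),(427,165),(100,250)]:
    print(u,v,dep(p,u,v,d[v,u]).round(1))
a=cv2.resize(im[100:205,215:285],None,fx=8,fy=8,interpolation=cv2.INTER_CUBIC)[:600*2]
cv2.imwrite('pics/t_sl.png',cv2.resize(im[115:195,220:285],None,fx=7,fy=7,interpolation=cv2.INTER_CUBIC))
cv2.imwrite('pics/t_bd.png',cv2.resize(im[100:205,320:455],None,fx=5.5,fy=5.5,interpolation=cv2.INTER_CUBIC))
E
```

```text
300 300 [ 1.501e+02  2.300e+01 -1.000e-01]
252 175 [495.5 153.1  17.8]
253 160 [532.5 150.3  54.9]
350 140 [ 592.6 -122.4   15.1]
380 160 [ 536.2 -206.6   11.2]
427 165 [ 517.4 -324.1   45.4]
100 250 [292.  573.3   1.3]
```

View pics/t_sl.png

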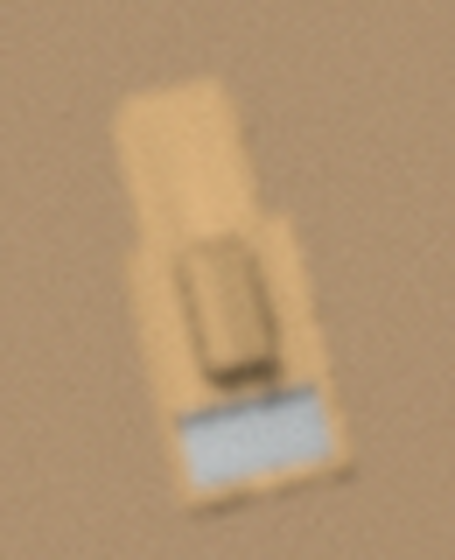

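View pics/t_bd.png

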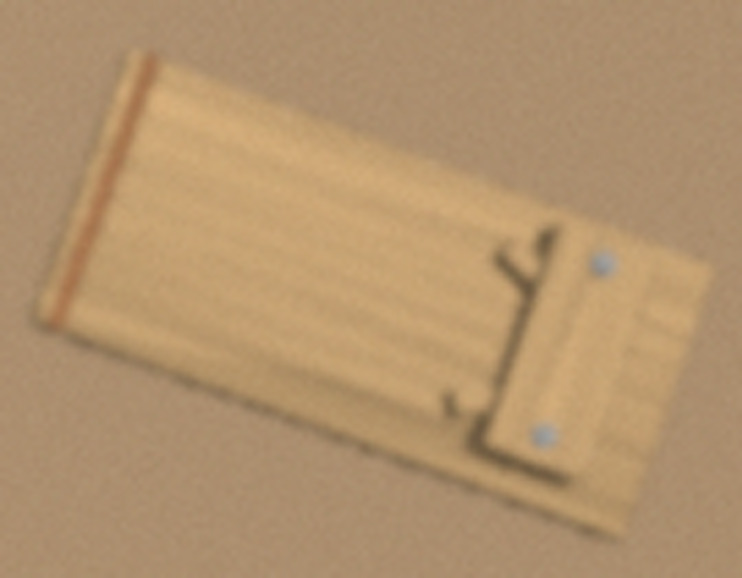

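```bash
python3 - <<'E'
from cell import ctrl, vision
from h import *
d=np.load('pics/top0d.npy'); p=vision.camera_params('top')
f=lambda x,y,s,o:((x+.5)/s-.5+o[0],(y+.5)/s-.5+o[1])
print("board")
C=[onz(p,*f(x,y,5.5,(320,100)),12) for x,y in [(138,47),(37,325),(625,540),(712,265)]]
C=np.array(C);print(C.round(1)); print([np.linalg.norm(C[i]-C[(i+1)%4]).round(1) for i in range(4)],C.mean(0))
ax=(C[2]+C[3]-C[0]-C[1])/2; print('yaw',np.arctan2(ax[1],ax[0]))
ay=(C[0]+C[3]-C[1]-C[2])/2; print('yaw y',np.arctan2(ay[1],ay[0])-np.pi/2)
print("slicer")
S=np.array([onz(p,*f(x,y,7,(220,115)),14) for x,y in [(118,103),(220,80),(128,258),(290,215),(190,505),(350,465)]]);print(S.round(1))
for i,j in [(0,1),(2,3),(4,5),(2,4),(3,5),(0,4)]: print(i,j,np.linalg.norm(S[i]-S[j]))
# cloud
def cloud(u0,u1,v0,v1):
    u,v=np.meshgrid(np.arange(u0,u1),np.arange(v0,v1)); u=u.ravel();v=v.ravel()
    return np.array([dep(p,a,b,d[b,a]) for a,b in zip(u,v)])
P=cloud(220,285,115,195)
for lo,hi in [(8,20),(48,62)]:
    Q=P[(P[:,2]>lo)&(P[:,2]<hi)]; r=cv2.minAreaRect(Q[:,:2].astype(np.float32)); print(lo,len(Q),Q.mean(0).round(1),r, cv2.boxPoints(r).round(1).tolist())
P=cloud(320,455,100,205)
Q=P[(P[:,2]>7)];r=cv2.minAreaRect(Q[:,:2].astype(np.float32)); print(r,Q.mean(0))
Q=P[(P[:,2]>32)];r=cv2.minAreaRect(Q[:,:2].astype(np.float32)); print(r,Q.mean(0))
E
```

```text
board
[[ 684.2 -110.3   12. ]
 [ 540.6  -55.3   12. ]
 [ 429.  -352.8   12. ]
 [ 569.7 -403.2   12. ]]
[np.float64(153.8), np.float64(317.7), np.float64(149.4), np.float64(314.5)] [ 555.88603019 -230.39651229   12.        ]
yaw -1.936610897941604
yaw y -1.925646857767645
slicer
[[624.6 195.8  14. ]
 [633.7 154.9  14. ]
 [562.1 192.1  14. ]
 [579.  127.4  14. ]
 [463.3 168.   14. ]
 [478.8 104.4  14. ]]
0 1 41.86106299393999
2 3 66.8927325489404
4 5 65.42992418874876
2 4 101.65577465935777
3 5 102.84458919773182
0 4 163.65221889818642
8 1099 [545.  154.3  15.1] ((569.5794067382812, 137.83570861816406), (192.79747009277344, 113.03803253173828), 13.64730453491211) [[462.6000061035156, 170.0], [489.20001220703125, 60.20000076293945], [676.5999755859375, 105.69999694824219], [649.9000244140625, 215.5]]
48 191 [538.1 152.4  56.3] ((538.90771484375, 152.44178771972656), (50.33046340942383, 27.53095245361328), 13.556897163391113) [[511.20001220703125, 159.89999389648438], [517.7000122070312, 133.1999969482422], [566.5999755859375, 145.0], [560.0999755859375, 171.6999969482422]]
((553.3170776367188, -124.81558227539062), (287.7886657714844, 586.6336669921875), 3.539243459701538) [ 554.97637022 -223.3689231    27.7242369 ]
((441.3975830078125, -117.262939453125), (119.83688354492188, 548.6138916015625), 22.539852142333984) [ 515.75274761 -286.91400418  107.22232169]
```

>>> play_rows --pt "-45 -35 0" --pt "-90 -70 0" --pt "-140 -108 0" --pt "-190 -146 0" --pt "-240 -184 0" --turn '[-0.05, -0.1, -0.15, -0.2, -0.24]' --fingers '[1, 1, 1, 1, 1]'

```text
clock: 0.78
eef_pos: [343.0, 395.2, 230.8]
tool_rot: [-3.14, -0.0, -3.137]
force: [-0.2, 0.2, -0.8]
width: 85.5
```

>>> play_rows --pt "-40 -50 0" --pt "-80 -100 0" --pt "-120 -150 0" --pt "-160 -200 0" --pt "-194 -243 0" --turn '[-0.05, -0.1, -0.15, -0.2, -0.232]' --fingers '[1, 1, 1, 1, 1]'

```text
clock: 1.4
eef_pos: [538.9, 151.9, 231.1]
tool_rot: [-3.141, -0.0, -2.903]
force: [0.9, 0.4, 0.4]
width: 85.6
```

>>> play_rows --pt "0 0 0" --pt "0 0 0" --turn '[0, 0]' --fingers '[1, 1]'

```text
clock: 1.65
eef_pos: [538.5, 151.9, 230.7]
tool_rot: [-3.141, -0.001, -2.904]
force: [-0.2, 0.1, -0.1]
width: 85.6
```

```bash
python3 - <<'E'
from cell import ctrl, vision
from h import *
s=ctrl.read_state(); print(s['eef_pos'],s['tool_rot'],s['qpos'].round(2),s['force'])
p=vision.camera_params('wrist'); im,d=vision.get_image('wrist'); cv2.imwrite('pics/w1.png',im); np.save('pics/w1d.npy',d); np.save('pics/w1p.npy',p,allow_pickle=True); print(p)
E
```

```text
[538.4873253  151.87537256 230.72475036] [-3.14111748e+00 -1.37342464e-03 -2.90443620e+00] [-0.29  0.5  -0.06  1.77  0.04  0.87  1.45] [-0.16742189  0.06917483 -0.10415073]
{'fx': 285.7947700728827, 'fy': 285.7947700728827, 'cx': 255.08986097224047, 'cy': 187.6420158869664, 'position': array([473.88275438, 134.94332155, 373.80263862]), 'rotation': array([-2.65086037e-01,  1.36436223e-03,  1.80915338e+00])}
```

View pics/w1.png

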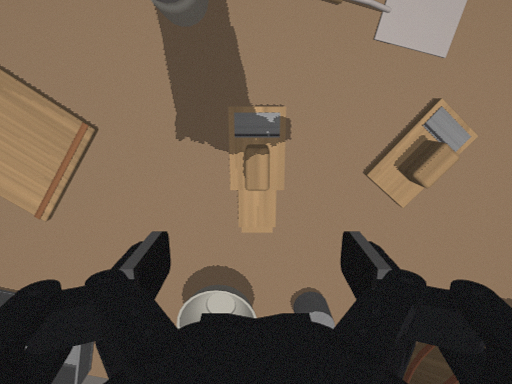

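```bash
python3 - <<'E'
from h import *
p=np.load('pics/w1p.npy',allow_pickle=True).item(); d=np.load('pics/w1d.npy')
u,v=np.meshgrid(np.arange(215,305),np.arange(95,240));u=u.ravel();v=v.ravel()
P=np.array([dep(p,a,b,d[b,a]) for a,b in zip(u,v)])
for lo,hi in [(50,62),(9,19)]:
    m=((P[:,2]>lo)&(P[:,2]<hi)).reshape(145,90).astype(np.uint8)
    n,L,st,_=cv2.connectedComponentsWithStats(m); k=1+st[1:,4].argmax(); Q=P[(L==k).ravel()]
    r=cv2.minAreaRect(Q[:,:2].astype(np.float32)); print(r,Q.mean(0).round(1))
x=np.array([np.cos(-2.904),np.sin(-2.904)]);
for z,pts in [(14,[(238,232),(273,232),(231,188),(284,188),(230,106),(287,106)])]:
    for q in pts: print(q,onz(p,*q,z).round(1))
E
```

```text
((536.6474609375, 152.03094482421875), (49.95280838012695, 27.957487106323242), 13.671274185180664) [535.7 151.7  55.8]
((549.8264770507812, 155.18939208984375), (164.34701538085938, 70.11621856689453), 13.67618179321289) [537.9 152.2  14.6]
(238, 232) [635.3 149.7  14. ]
(273, 232) [624. 196.  14.]
(231, 188) [576.8 127.1  14. ]
(284, 188) [560.5 194.3  14. ]
(230, 106) [476.6 103.8  14. ]
(287, 106) [460.3 170.9  14. ]
```

>>> play_rows --pt "1 0 45" --pt "1 0 90" --pt "1 0 130" --pt "1 0 165" --pt "1 0 185" --turn '[0, 0, 0, 0, 0]' --fingers '[1, 1, 1, 1, 1]'

```text
clock: 2.33
eef_pos: [534.7, 154.8, 44.1]
tool_rot: [3.141, -0.004, -2.899]
force: [-0.8, -0.0, -0.3]
width: 85.6
```

>>> play_rows --pt "0 0 12" --pt "0 0 22" --pt "0 0 22" --pt "0 0 22" --turn '[0, 0, 0, 0]' --fingers '[1, 1, 1, 1]'

```text
clock: 2.82
eef_pos: [535.1, 155.1, 22.8]
tool_rot: [3.141, -0.003, -2.899]
force: [0.6, -0.6, 0.0]
width: 85.8
```

>>> play_rows --pt "-1.6 -3.5 1" --pt "-1.6 -3.5 1" --pt "-1.6 -3.5 1" --turn '[0.004, 0.004, 0.004]' --fingers '[1, 1, 1]'

```text
clock: 3.2
eef_pos: [537.7, 151.9, 22.0]
tool_rot: [3.141, -0.002, -2.903]
force: [0.5, -0.4, 0.1]
width: 85.5
```

>>> play_rows --pt "0 0 0" --pt "0 0 0" --pt "0 0 0" --pt "0 0 0" --pt "0 0 0" --turn '[0, 0, 0, 0, 0]' --fingers '[0.6, 0.4, 0.2, 0, 0]'

```text
clock: 3.82
eef_pos: [537.7, 152.4, 22.2]
tool_rot: [3.14, -0.002, -2.903]
force: [-0.8, 0.9, 3.7]
width: 27.5
```

>>> play_rows --pt "0 0 0" --pt "0 0 0" --pt "0 0 0" --pt "0 0 0" --turn '[0, 0, 0, 0]' --fingers '[0, 0, 0, 0]'

```text
clock: 4.32
eef_pos: [537.8, 152.4, 22.2]
tool_rot: [3.14, -0.002, -2.903]
force: [0.3, 1.7, 1.2]
width: 27.1
```

Gripped (27 mm). Lift.

>>> play_rows --pt "0 0 -10" --pt "0 0 -40" --pt "0 0 -80" --pt "0 0 -120" --pt "0 0 -120" --turn '[0, 0, 0, 0, 0]' --fingers '[0, 0, 0, 0, 0]'

```text
clock: 4.95
eef_pos: [540.0, 152.5, 145.0]
tool_rot: [3.14, 0.004, -2.903]
force: [-0.3, 0.7, -5.8]
width: 27.5
```

>>> play_rows --pt "3 -26 0" --pt "7 -60 0" --pt "10 -95 0" --pt "14 -130 0" --pt "18 -159 0" --turn '[0.16, 0.34, 0.52, 0.7, 0.88]' --fingers '[0, 0, 0, 0, 0]'

```text
clock: 5.58
eef_pos: [558.5, -8.2, 142.9]
tool_rot: [3.141, -0.001, 2.493]
force: [0.9, 0.0, -5.3]
width: 27.1
```

>>> play_rows --pt "-20 -20 0" --pt "-45 -45 0" --pt "-70 -70 0" --pt "-95 -95 0" --pt "-112 -112 0" --turn '[0.18, 0.36, 0.54, 0.72, 0.9]' --fingers '[0, 0, 0, 0, 0]'

```text
clock: 6.2
eef_pos: [578.4, -167.2, 140.7]
tool_rot: [-3.138, -0.001, 1.585]
force: [-0.2, 0.3, -4.9]
width: 27.6
```

>>> play_rows --pt "0 0 0" --pt "0 0 0" --pt "0 0 0" --pt "0 0 0" --turn '[0.18, 0.35, 0.38, 0.38]' --fingers '[0, 0, 0, 0]'

```text
clock: 6.7
eef_pos: [577.7, -166.8, 139.7]
tool_rot: [-3.136, 0.001, 1.208]
force: [-0.4, -0.0, -4.3]
width: 27.5
```

```bash
python3 - <<'E'
from cell import ctrl, vision
from h import *
s=ctrl.read_state(); print(s['eef_pos'],s['tool_rot'],s['qpos'].round(2),s['force'])
for n in ('scene','top'):
    im,d=vision.get_image(n); cv2.imwrite(f'pics/{n}2.png',im)
a=cv2.imread('pics/scene2.png'); b=cv2.imread('pics/top2.png')
cv2.imwrite('pics/c2.png',np.hstack([cv2.resize(a[230:384,80:280],(520,400)),cv2.resize(b[100:205,320:455],(275*400//275+100,400))])[:, :800])
E
```

```text
[ 577.70991064 -166.81995026  139.67726638] [-3.13578247e+00  1.44182090e-03  1.20750785e+00] [-0.08  0.73  0.53  1.75 -0.48  0.8   0.32] [-0.40015866 -0.02961122 -4.26001665]
```

View pics/scene2.png

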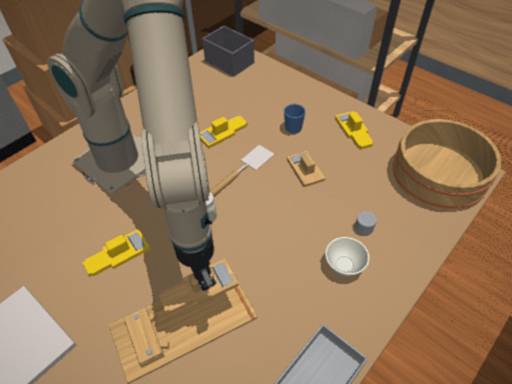

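View pics/top2.png

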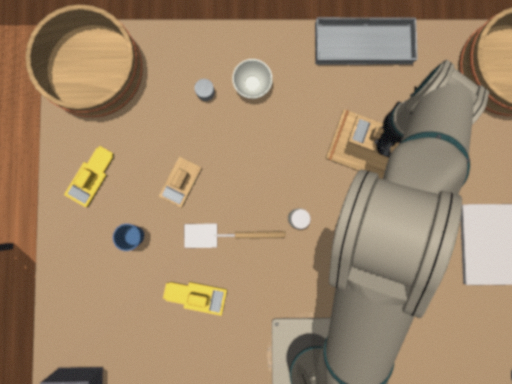

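```bash
python3 - <<'E'
from h import *
a=cv2.imread('pics/scene0.png')
cv2.imwrite('pics/s_bd.png',cv2.resize(a[262:382,100:264],None,fx=4.8,fy=4.8,interpolation=cv2.INTER_CUBIC))
E
```

```text
(no output)
```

View pics/s_bd.png

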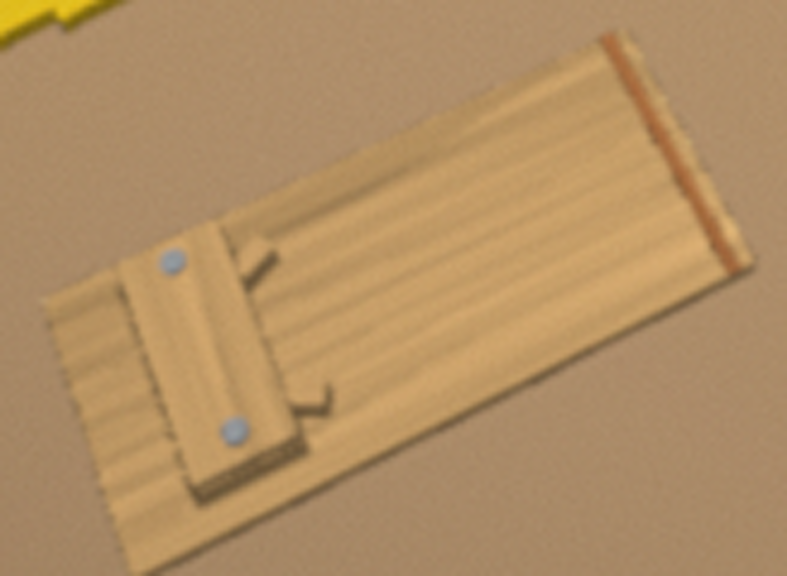

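```bash
python3 - <<'E'
from cell import vision
from h import *
f=lambda x,y,s,o:((x+.5)/s-.5+o[0],(y+.5)/s-.5+o[1])
pt=vision.camera_params('top');ps=vision.camera_params('scene')
T=lambda x,y,z:onz(pt,*f(x,y,5.5,(320,100)),z)
S=lambda x,y,z:onz(ps,*f(x,y,4.8,(100,262)),z)
for nm,C,sc,fr in [('top',[T(138,47,12),T(37,325,12),T(625,540,12),T(712,265,12)],[T(602,264,42),T(543,436,42)],[T(558,228,41),T(487,440,41)]),
 ('scene',[S(752,268,12),S(625,33,12),S(43,300,12),S(135,575,12)],[S(235,431,42),S(173,261,42)],[S(303,435,41),S(212,222,41)])]:
    C=np.array(C);m=C.mean(0)
    ax=(C[2]+C[3]-C[0]-C[1]);ay=C[0]+C[3]-C[1]-C[2]
    print(nm,C[:,:2].round(1).tolist(),m.round(1),np.arctan2(ax[1],ax[0]),np.arctan2(ay[1],ay[0])-np.pi/2)
    sc=np.array(sc);fr=np.array(fr);dd=sc[0]-sc[1];df=fr[0]-fr[1]
    print(' screws',sc[:,:2].round(1).tolist(),np.linalg.norm(dd),'mid',sc.mean(0).round(1),'yaw',np.arctan2(dd[1],dd[0])-np.pi/2)
    print(' front',fr[:,:2].round(1).tolist(),np.linalg.norm(df),fr.mean(0).round(1),'yaw',np.arctan2(df[1],df[0])-np.pi/2)
E
```

```text
top [[684.2, -110.3], [540.6, -55.3], [429.0, -352.8], [569.7, -403.2]] [ 555.9 -230.4   12. ] -1.936610897941604 -1.925646857767645
 screws [[565.8, -333.1], [479.9, -300.3]] 91.92569498022891 mid [ 522.8 -316.7   42. ] yaw -1.93496684322207
 front [[584.2, -312.1], [478.2, -272.7]] 113.11344548568889 [ 531.2 -292.4   41. ] yaw -1.9261264699329141
scene [[683.0, -110.9], [544.7, -56.4], [430.0, -351.7], [567.9, -402.8]] [ 556.4 -230.5   12. ] -1.9439212533423909 -1.935844947992523
 screws [[564.5, -333.7], [478.2, -300.5]] 92.46924242644116 mid [ 521.3 -317.1   42. ] yaw -1.9378491636616186
 front [[589.1, -314.4], [476.3, -275.2]] 119.40870626965389 [ 532.7 -294.8   41. ] yaw -1.9052912766925418
```

>>> play_rows --pt "3 2.5 25" --pt "3 2.5 50" --pt "3 2.5 72" --pt "3 2.5 88" --pt "3 2.5 96" --turn '[0.002, 0.002, 0.002, 0.002, 0.002]' --fingers '[0, 0, 0, 0, 0]'

```text
clock: 7.42
eef_pos: [580.8, -165.0, 43.5]
tool_rot: [-3.136, 0.001, 1.205]
force: [0.8, -0.1, -4.3]
width: 27.2
```

>>> play_rows --pt "0 0 0" --pt "0 0 0" --turn '[0, 0]' --fingers '[0, 0]'

```text
clock: 7.68
eef_pos: [581.3, -165.3, 44.2]
tool_rot: [-3.137, 0.001, 1.205]
force: [0.3, 0.5, -3.9]
width: 27.3
```

>>> play_rows --pt "0 0 3" --pt "0 0 6" --pt "0 0 8" --pt "0 0 8" --pt "0 0 8" --turn '[0, 0, 0, 0, 0]' --fingers '[0, 0, 0, 0, 0]'

```text
clock: 8.3
eef_pos: [581.3, -165.3, 36.2]
tool_rot: [-3.137, 0.001, 1.205]
force: [0.4, 0.1, -6.1]
width: 27.5
```

>>> play_rows --pt "0 0 1" --pt "0 0 2" --pt "0 0 2" --turn '[0, 0, 0]' --fingers '[0, 0, 0]'

```text
clock: 8.68
eef_pos: [581.4, -165.4, 34.4]
tool_rot: [-3.138, 0.001, 1.205]
force: [-1.3, 0.3, -2.3]
width: 27.0
```

>>> play_rows --pt "0 0 0.8" --pt "0 0 0.8" --turn '[0, 0]' --fingers '[0, 0]'

```text
clock: 8.93
eef_pos: [581.3, -165.4, 34.4]
tool_rot: [-3.138, 0.0, 1.205]
force: [-3.8, 0.5, 5.7]
width: 26.8
```

>>> play_rows --pt "0 0 0" --pt "0 0 0" --pt "0 0 0" --pt "0 0 0" --turn '[0, 0, 0, 0]' --fingers '[0.5, 1, 1, 1]'

```text
clock: 9.43
eef_pos: [581.4, -165.5, 34.3]
tool_rot: [-3.138, 0.0, 1.205]
force: [0.2, 0.2, -0.1]
width: 85.5
```

>>> play_rows --pt "0 0 -40" --pt "0 0 -80" --pt "-20 0 -125" --pt "-60 0 -170" --pt "-110 0 -180" --turn '[0, 0, 0, 0, 0]' --fingers '[1, 1, 1, 1, 1]'

```text
clock: 10.05
eef_pos: [544.5, -269.5, 217.6]
tool_rot: [3.139, 0.0, 1.208]
force: [0.7, -1.1, 0.5]
width: 85.2
```

>>> play_rows --pt "-20 0 0" --pt "-20 0 0" --pt "-20 0 0" --turn '[0, 0, 0]' --fingers '[1, 1, 1]'

```text
clock: 10.42
eef_pos: [538.1, -285.7, 216.5]
tool_rot: [3.141, -0.002, 1.21]
force: [-0.3, 0.7, 0.2]
width: 85.6
```

```bash
python3 - <<'E'
from cell import ctrl, vision
from h import *
s=ctrl.read_state(); print(s['eef_pos'],s['tool_rot'],s['qpos'].round(2),s['force'])
p=vision.camera_params('wrist'); im,d=vision.get_image('wrist'); cv2.imwrite('pics/w3.png',im); np.save('pics/w3d.npy',d); np.save('pics/w3p.npy',p,allow_pickle=True)
cv2.imwrite('pics/w3c.png',cv2.resize(im[0:240,140:372],None,fx=2.5,fy=2.5,interpolation=cv2.INTER_CUBIC))
E
```

```text
[ 538.06711255 -285.65062975  216.53965688] [ 3.14106228e+00 -1.56881162e-03  1.21022583e+00] [ 0.1   0.65  0.57  1.66 -0.41  0.95  0.46] [-0.33708489  0.7495283   0.23408193]
```

View pics/w3c.png

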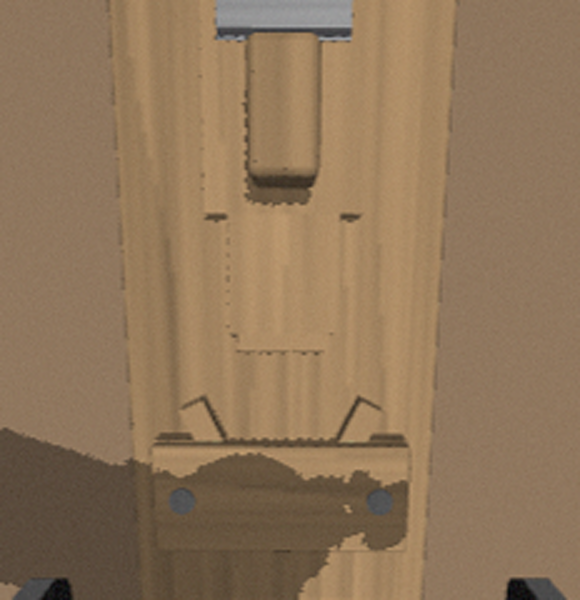

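```bash
python3 - <<'E'
from h import *
p=np.load('pics/w3p.npy',allow_pickle=True).item(); d=np.load('pics/w3d.npy')
yaw=-1.936;C=np.array([556.1,-230.4]);X=np.array([np.cos(yaw),np.sin(yaw)]);Y=np.array([-X[1],X[0]])
def B(P): r=P[:2]-C; return np.array([r@X,r@Y,P[2]])
f=lambda x,y:((x+.5)/2.5-.5+140,(y+.5)/2.5-.5)
for nm,x,y,z in [('boardL',110,0,12),('boardL',143,560,12),('boardR',457,0,12),('boardR',424,560,12),('noseL',237,350,26),('noseR',325,350,26),('shL',205,216,26),('shR',360,216,26),('blkL',153,443,41),('blkR',408,443,41),('scL',182,502,42),('scR',379,502,42),('backL',160,550,41),('backR',406,548,41),('gL',204,398,28),('gR',360,398,28),('mL',225,437,28),('mR',339,437,28)]:
    print(nm,B(onz(p,*f(x,y),z)).round(1))
u,v=np.meshgrid(np.arange(215,295),np.arange(0,145));sh=u.shape;u=u.ravel();v=v.ravel()
P=np.array([B(dep(p,a,b,d[b,a])) for a,b in zip(u,v)])
for lo,hi in [(60,75),(20,32)]:
    m=((P[:,2]>lo)&(P[:,2]<hi)).reshape(sh).astype(np.uint8)
    n,L,st,_=cv2.connectedComponentsWithStats(m,connectivity=4); k=1+st[1:,4].argmax(); Q=P[(L==k).ravel()]
    r=cv2.minAreaRect(Q[:,:2].astype(np.float32)); print(r,Q.mean(0).round(1))
E
```

```text
boardL [-120.3  -73.6   12. ]
boardL [136.7 -71.7  12. ]
boardR [-121.2   74.8   12. ]
boardR [135.9  75.   12. ]
noseL [ 26.4 -20.3  26. ]
noseR [26.2 20.5 26. ]
shL [-32.1 -33.6  26. ]
shR [-32.5  34.8  26. ]
blkL [ 67.3 -58.2  41. ]
blkR [66.6 58.5 41. ]
scL [ 95.2 -45.7  42. ]
scR [94.7 46.2 42. ]
backL [119.5 -57.1  41. ]
backR [117.9  60.   41. ]
gL [ 48.5 -35.9  28. ]
gR [48.1 37.2 28. ]
mL [ 67.2 -26.4  28. ]
mR [66.9 27.8 28. ]
((-67.86103057861328, 1.5155344009399414), (27.44359588623047, 49.11731719970703), 89.46640014648438) [-67.9   1.3  67.9]
((-44.753173828125, 1.3497390747070312), (142.86837768554688, 70.16525268554688), 0.28471317887306213) [-49.2   1.4  26.4]
```

>>> play_rows --pt "40 0 0" --pt "85 -1 0" --pt "128 -2 20" --pt "128 -2 60" --pt "128 -2 100" --turn '[0.004, 0.004, 0.004, 0.004, 0.004]' --fingers '[1, 1, 1, 1, 1]'

```text
clock: 11.1
eef_pos: [582.4, -161.4, 115.1]
tool_rot: [3.141, -0.002, 1.212]
force: [-0.1, 0.2, 0.6]
width: 85.4
```

>>> play_rows --pt "0 0 0" --pt "0 0 0" --turn '[0, 0]' --fingers '[1, 1]'

```text
clock: 11.35
eef_pos: [583.3, -160.4, 115.8]
tool_rot: [3.141, -0.003, 1.214]
force: [0.2, 0.7, 1.0]
width: 85.2
```

>>> play_rows --pt "-5 0 20" --pt "-5 0 45" --pt "-5 0 65" --pt "-5 0 74" --pt "-5 0 74" --turn '[0.009, 0.009, 0.009, 0.009, 0.009]' --fingers '[1, 1, 1, 1, 1]'

```text
clock: 11.98
eef_pos: [581.4, -165.1, 41.3]
tool_rot: [3.142, -0.003, 1.204]
force: [-1.1, 0.5, 0.7]
width: 85.2
```

>>> play_rows --pt "0 0 4" --pt "0 0 4" --turn '[0, 0]' --fingers '[1, 1]'

```text
clock: 12.22
eef_pos: [581.6, -165.1, 37.5]
tool_rot: [3.141, -0.003, 1.204]
force: [0.2, -0.0, 0.3]
width: 85.6
```

>>> play_rows --pt "0 0 0" --pt "0 0 0" --pt "0 0 0" --pt "0 0 0" --pt "0 0 0" --turn '[0, 0, 0, 0, 0]' --fingers '[0.6, 0.4, 0.2, 0, 0]'

```text
clock: 12.85
eef_pos: [581.6, -165.0, 37.8]
tool_rot: [3.141, -0.003, 1.204]
force: [-0.8, 0.1, 4.2]
width: 26.9
```

>>> play_rows --pt "0 0 0" --pt "0 0 0" --pt "0 0 0" --turn '[0, 0, 0]' --fingers '[0, 0, 0]'

```text
clock: 13.22
eef_pos: [581.6, -165.0, 37.8]
tool_rot: [3.141, -0.003, 1.204]
force: [-1.5, -0.5, 2.0]
width: 27.2
```

>>> play_rows --pt "-4 0 0" --pt "-8 0 0" --pt "-12 0 0" --pt "-16 0 0" --pt "-20 0 -0.1" --turn '[0, 0, 0, 0, 0]' --fingers '[0, 0, 0, 0, 0]'

```text
clock: 13.85
eef_pos: [574.4, -183.9, 37.8]
tool_rot: [3.141, -0.003, 1.204]
force: [1.4, 3.9, 1.7]
width: 27.1
```

```bash
cat > st.py <<'E'
from cell import ctrl
from h import *
yaw=-1.936;C=np.array([556.1,-230.4]);X=np.array([np.cos(yaw),np.sin(yaw)]);Y=np.array([-X[1],X[0]])
s=ctrl.read_state(); r=s['eef_pos'][:2]-C; F=s['force'][:2]
print('t',s['clock'].__round__(2),'bx',round(r@X,2),'by',round(r@Y,2),'z',s['eef_pos'][2].round(2),'Fbx',round(F@X,2),'Fby',round(F@Y,2),'Fz',s['force'][2].round(2),'rot',s['tool_rot'].round(4),'T',s['torque'].round(2),s['width'].round(1))
E
python3 st.py
```

```text
Traceback (most recent call last):
  File "st.py", line 5, in <module>
    print('t',s['clock'].__round__(2),'bx',round(r@X,2),'by',round(r@Y,2),'z',s['eef_pos'][2].round(2),'Fbx',round(F@X,2),'Fby',round(F@Y,2),'Fz',s['force'][2].round(2),'rot',s['tool_rot'].round(4),'T',s['torque'].round(2),s['width'].round(1))
                                                                                                                                                                                                                               ^^^^^^^^^^^^^^^^
AttributeError: 'float' object has no attribute 'round'
```

>>> play_rows --pt "-3 0 0" --pt "-6 0 0" --pt "-9 0 0" --pt "-12 0 0" --pt "-15 0 0" --turn '[0, 0, 0, 0, 0]' --fingers '[0, 0, 0, 0, 0]'

```text
clock: 14.48
eef_pos: [569.1, -197.9, 37.8]
tool_rot: [3.141, -0.003, 1.205]
force: [2.1, 4.9, 2.1]
width: 26.9
```

```bash
sed -i "s/,s\['width'\].round(1)//;s/s\['clock'\].__round__(2)/round(float(s['clock']),2)/" st.py; python3 st.py
```

```text
t 14.47 bx -35.0 by 0.52 z 37.84 Fbx -5.31 Fby 0.17 Fz 2.1 rot [ 3.1409 -0.0034  1.2045] T [ 0.92 -0.41  0.  ]
```

>>> play_rows --pt "-2 0 0" --pt "-4 0 0" --pt "-6 0 0" --pt "-8 0 0" --pt "-10 0 0" --turn '[0, 0, 0, 0, 0]' --fingers '[0, 0, 0, 0, 0]'

```text
clock: 15.1
eef_pos: [565.5, -207.1, 37.8]
tool_rot: [3.141, -0.004, 1.205]
force: [1.9, 4.4, 2.9]
width: 27.2
```

```bash
 python3 st.py
```

```text
t 15.1 bx -25.14 by 0.48 z 37.83 Fbx -4.75 Fby 0.19 Fz 2.94 rot [ 3.141  -0.0037  1.2047] T [ 0.87 -0.44  0.02]
```

>>> play_rows --pt "-2 0 0" --pt "-4 0 0" --pt "-6 0 0" --pt "-8 0 0" --pt "-10 0 0" --turn '[0, 0, 0, 0, 0]' --fingers '[0, 0, 0, 0, 0]'

```text
clock: 15.72
eef_pos: [561.9, -216.3, 37.8]
tool_rot: [3.141, -0.004, 1.205]
force: [1.7, 4.9, 3.2]
width: 27.0
```

```bash
 python3 st.py
```

```text
t 15.72 bx -15.22 by 0.42 z 37.8 Fbx -5.23 Fby -0.16 Fz 3.15 rot [ 3.1412 -0.0039  1.205 ] T [ 0.9 -0.4 -0. ]
```

>>> play_rows --pt "-1 0 0" --pt "-2 0 0" --pt "-3 0 0" --pt "-4 0 -0.1" --pt "-5 0 -0.2" --turn '[0, 0, 0, 0, 0]' --fingers '[0, 0, 0, 0, 0]'

```text
clock: 16.35
eef_pos: [559.8, -221.4, 37.8]
tool_rot: [3.141, -0.003, 1.205]
force: [1.5, 3.1, 0.4]
width: 27.2
```

```bash
 python3 st.py
```

```text
t 16.35 bx -9.76 by 0.27 z 37.82 Fbx -3.44 Fby 0.32 Fz 0.37 rot [ 3.1414 -0.0033  1.2049] T [ 0.58 -0.33  0.06]
```

>>> play_rows --pt "-1 0 0" --pt "-2 0 0" --pt "-3 0 0" --pt "-4 0 -0.1" --pt "-5 0 -0.1" --turn '[0, 0, 0, 0, 0]' --fingers '[0, 0, 0, 0, 0]'

```text
clock: 16.98
eef_pos: [557.8, -226.3, 37.8]
tool_rot: [3.142, -0.003, 1.205]
force: [1.7, 3.3, 0.8]
width: 27.8
```

```bash
 python3 st.py
```

```text
t 16.98 bx -4.43 by 0.16 z 37.82 Fbx -3.66 Fby 0.39 Fz 0.83 rot [ 3.1416e+00 -3.0000e-03  1.2046e+00] T [ 0.69 -0.47  0.11]
```

>>> play_rows --pt "-0.8 0 0" --pt "-1.6 0 0" --pt "-2.4 0 0" --pt "-3.2 0 0" --pt "-4 0 0" --turn '[0, 0, 0, 0, 0]' --fingers '[0, 0, 0, 0, 0]'

```text
clock: 17.6
eef_pos: [556.4, -230.1, 37.8]
tool_rot: [3.142, -0.003, 1.205]
force: [1.0, 3.8, 1.5]
width: 27.1
```

```bash
 python3 st.py
```

```text
t 17.6 bx -0.43 by 0.18 z 37.83 Fbx -3.96 Fby -0.42 Fz 1.53 rot [ 3.1415e+00 -3.1000e-03  1.2047e+00] T [ 0.8  -0.44  0.03]
```

>>> play_rows --pt "-0.6 0 0" --pt "-1.2 0 0" --pt "-1.8 0 0" --pt "-2.4 0 0" --pt "-3 0 0" --turn '[0, 0, 0, 0, 0]' --fingers '[0, 0, 0, 0, 0]'

```text
clock: 18.23
eef_pos: [555.3, -232.8, 37.8]
tool_rot: [-3.142, -0.003, 1.205]
force: [1.5, 5.0, 1.7]
width: 27.2
```

```bash
 python3 st.py
```

```text
t 18.23 bx 2.51 by 0.13 z 37.81 Fbx -5.24 Fby -0.41 Fz 1.72 rot [-3.1416 -0.0032  1.2047] T [ 0.82 -0.53  0.09]
```

>>> play_rows --pt "-0.5 0 0" --pt "-1 0 0" --pt "-1.5 0 0" --pt "-2 0 0" --turn '[0, 0, 0, 0]' --fingers '[0, 0, 0, 0]'

```text
clock: 18.73
eef_pos: [554.7, -234.6, 37.8]
tool_rot: [3.142, -0.003, 1.205]
force: [2.2, 5.4, 2.0]
width: 27.1
```

```bash
 python3 st.py
```

```text
t 18.73 bx 4.46 by 0.16 z 37.83 Fbx -5.81 Fby 0.14 Fz 1.99 rot [ 3.1416 -0.0033  1.2048] T [ 0.86 -0.47  0.09]
```

>>> play_rows --pt "-0.4 0 0" --pt "-0.8 0 0" --pt "-1.2 0 0" --pt "-1.6 0 0" --turn '[0, 0, 0, 0]' --fingers '[0, 0, 0, 0]'

```text
clock: 19.23
eef_pos: [554.1, -236.1, 37.8]
tool_rot: [3.142, -0.003, 1.205]
force: [2.7, 4.4, 2.3]
width: 27.2
```

```bash
 python3 st.py
```

```text
t 19.23 bx 6.03 by 0.18 z 37.84 Fbx -5.05 Fby 0.98 Fz 2.32 rot [ 3.1415 -0.0034  1.2049] T [ 0.92 -0.49  0.04]
```

>>> play_rows --pt "-0.4 0 0" --pt "-0.8 0 0" --pt "-1.2 0 0" --pt "-1.6 0 0" --turn '[0, 0, 0, 0]' --fingers '[0, 0, 0, 0]'

```text
clock: 19.73
eef_pos: [553.5, -237.6, 37.8]
tool_rot: [-3.142, -0.003, 1.205]
force: [0.6, 4.9, 3.2]
width: 27.1
```

```bash
 python3 st.py
```

```text
t 19.73 bx 7.61 by 0.16 z 37.82 Fbx -4.79 Fby -1.19 Fz 3.23 rot [-3.1416 -0.0034  1.2049] T [ 0.82 -0.47  0.11]
```

>>> play_rows --pt "-0.3 0 0" --pt "-0.6 0 0" --pt "-0.9 0 -0.1" --pt "-1.2 0 -0.1" --turn '[0, 0, 0, 0]' --fingers '[0, 0, 0, 0]'

```text
clock: 20.23
eef_pos: [553.5, -237.6, 37.8]
tool_rot: [-3.141, -0.005, 1.205]
force: [2.8, 6.3, 2.1]
width: 27.1
```

```bash
 python3 st.py
```

```text
t 20.23 bx 7.62 by 0.17 z 37.84 Fbx -6.9 Fby 0.34 Fz 2.12 rot [-3.1414 -0.0049  1.2054] T [ 1.22 -0.64 -0.03]
```

>>> play_rows --pt "-0.3 0 0" --pt "-0.6 0 0" --pt "-0.9 0 0" --pt "-1.2 0 0" --turn '[0, 0, 0, 0]' --fingers '[0, 0, 0, 0]'

```text
clock: 20.72
eef_pos: [553.5, -237.6, 37.8]
tool_rot: [-3.141, -0.006, 1.206]
force: [2.2, 7.5, 3.2]
width: 27.1
```

```bash
 python3 st.py
```

```text
t 20.73 bx 7.63 by 0.15 z 37.82 Fbx -7.8 Fby -0.65 Fz 3.16 rot [-3.1411 -0.0065  1.2057] T [ 1.2  -0.59 -0.07]
```

>>> play_rows --pt "-0.6 0 0" --pt "-1.2 0 0" --pt "-1.8 0 0" --pt "-1.8 0 0" --turn '[0, 0, 0, 0]' --fingers '[0, 0, 0, 0]'

```text
clock: 21.22
eef_pos: [553.5, -237.6, 37.9]
tool_rot: [-3.141, -0.009, 1.206]
force: [3.0, 8.1, 3.7]
width: 27.4
```

```bash
 python3 st.py
```

```text
t 21.23 bx 7.65 by 0.12 z 37.89 Fbx -8.62 Fby -0.04 Fz 3.67 rot [-3.1407 -0.0088  1.2062] T [ 1.24 -0.55 -0.12]
```

>>> play_rows --pt "0 0 0" --pt "0 0 0" --turn '[0, 0]' --fingers '[0, 0]'

```text
clock: 21.48
eef_pos: [553.6, -237.6, 37.9]
tool_rot: [-3.141, -0.009, 1.206]
force: [1.9, 5.0, 2.8]
width: 27.0
```

```bash
 python3 st.py
```

```text
t 21.48 bx 7.59 by 0.18 z 37.92 Fbx -5.32 Fby -0.0 Fz 2.77 rot [-3.1409 -0.0088  1.206 ] T [ 0.63 -0.32 -0.1 ]
```

>>> play_rows --pt "0 0 0" --pt "0 0 0" --pt "0 0 0" --pt "0 0 0" --turn '[0, 0, 0, 0]' --fingers '[0.5, 1, 1, 1]'

```text
clock: 21.98
eef_pos: [553.3, -238.0, 37.8]
tool_rot: [-3.141, -0.008, 1.206]
force: [0.1, 0.8, 0.1]
width: 85.3
```

```bash
 python3 st.py
```

```text
t 21.98 bx 8.13 by 0.12 z 37.85 Fbx -0.83 Fby -0.18 Fz 0.11 rot [-3.1408 -0.0083  1.2055] T [-0.01 -0.02  0.  ]
```

Released. Raise and look at the seating (shoulder to overhang edge should be 24 mm).

>>> play_rows --pt "0 0 -40" --pt "0 0 -80" --pt "-10 0 -120" --pt "-30 0 -160" --pt "-60 0 -180" --turn '[0, 0, 0, 0, 0]' --fingers '[1, 1, 1, 1, 1]'

```text
clock: 22.6
eef_pos: [532.5, -295.8, 219.7]
tool_rot: [3.139, -0.008, 1.208]
force: [0.8, -0.1, -0.2]
width: 85.5
```

>>> play_rows --pt "-20 0 0" --pt "-20 0 0" --pt "-20 0 0" --turn '[0, 0, 0]' --fingers '[1, 1, 1]'

```text
clock: 22.98
eef_pos: [525.4, -312.7, 218.0]
tool_rot: [-3.141, -0.01, 1.209]
force: [0.6, -0.5, -0.3]
width: 85.8
```

```bash
python3 - <<'E'
from cell import ctrl, vision
from h import *
s=ctrl.read_state(); print(s['eef_pos'],s['tool_rot'])
p=vision.camera_params('wrist'); im,d=vision.get_image('wrist'); cv2.imwrite('pics/w4.png',im); np.save('pics/w4d.npy',d); np.save('pics/w4p.npy',p,allow_pickle=True)
cv2.imwrite('pics/w4c.png',cv2.resize(im[0:240,140:372],None,fx=2.5,fy=2.5,interpolation=cv2.INTER_CUBIC))
E
```

```text
[ 525.35956431 -312.70712838  218.00199647] [-3.14142986 -0.01004917  1.20856101]
```

View pics/w4c.png

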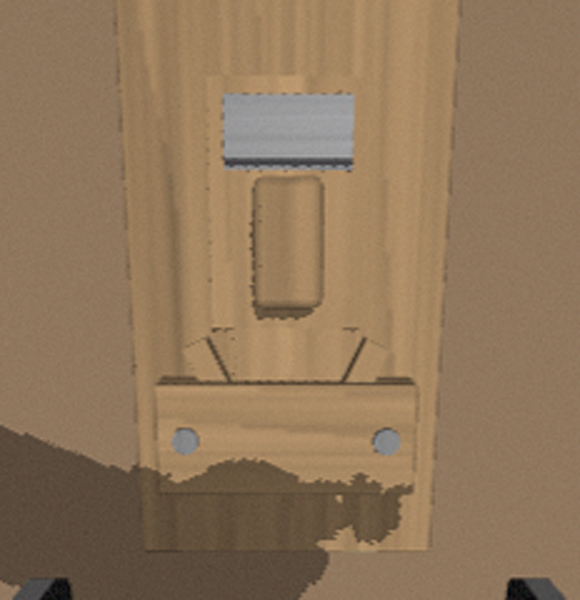

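```bash
python3 - <<'E'
from h import *
p=np.load('pics/w4p.npy',allow_pickle=True).item(); d=np.load('pics/w4d.npy')
yaw=-1.936;C=np.array([556.1,-230.4]);X=np.array([np.cos(yaw),np.sin(yaw)]);Y=np.array([-X[1],X[0]])
def B(P): r=P[:2]-C; return np.array([r@X,r@Y,P[2]])
f=lambda x,y:((x+.5)/2.5-.5+140,(y+.5)/2.5-.5)
for nm,x,y,z in [('boardL',118,0,12),('boardL',145,550,12),('boardR',461,0,12),('boardR',432,550,12),('rearL',209,77,26),('rearR',366,77,26),('shL',212,328,26),('shR',365,328,26),('blkL',156,383,41),('blkR',415,383,41),('scL',185,441,42),('scR',387,441,42),('backL',160,491,41),('backR',414,491,41)]:
    print(nm,B(onz(p,*f(x,y),z)).round(1))
u,v=np.meshgrid(np.arange(215,295),np.arange(20,133));sh=u.shape;u=u.ravel();v=v.ravel()
P=np.array([B(dep(p,a,b,d[b,a])) for a,b in zip(u,v)])
for lo,hi in [(60,75),(22,32)]:
    m=((P[:,2]>lo)&(P[:,2]<hi)).reshape(sh).astype(np.uint8)
    n,L,st,_=cv2.connectedComponentsWithStats(m,connectivity=4); k=1+st[1:,4].argmax(); Q=P[(L==k).ravel()]
    r=cv2.minAreaRect(Q[:,:2].astype(np.float32)); print(r,Q.mean(0).round(1))
u,v=np.meshgrid(np.arange(205,305),np.arange(153,195,2))
P=np.array([B(dep(p,a,b,d[b,a])) for a,b in zip(u.ravel(),v.ravel())]);Q=P[(P[:,2]>35)&(P[:,2]<48)];print('block top x min',np.percentile(Q[:,0],[1,99]),Q[:,2].mean())
E
```

```text
boardL [-93.4 -72.9  12. ]
boardL [159.4 -73.   12. ]
boardR [-94.   75.1  12. ]
boardR [158.8  76.6  12. ]
rearL [-60.  -32.9  26. ]
rearR [-60.3  33.7  26. ]
shL [ 44.7 -34.1  26. ]
shR [44.4 36.6 26. ]
blkL [ 68.2 -58.2  41. ]
blkR [67.7 58.2 41. ]
scL [ 94.6 -45.9  42. ]
scR [94.2 46.5 42. ]
backL [118.8 -58.5  41. ]
backR [118.3  60.2  41. ]
((9.280413627624512, 1.0771713256835938), (48.454681396484375, 27.630922317504883), 1.113948106765747) [ 8.8  1.3 67.9]
((-7.530651092529297, 1.149993896484375), (106.81141662597656, 70.1025390625), 0.20230047404766083) [-14.7   1.1  26.6]
block top x min [ 68.23693022 115.0111883 ] 40.90204741729175
```

```bash
python3 - <<'E'
from cell import ctrl, vision
import cv2
s=ctrl.read_state();print(s['force'],s['qd'].round(3))
im,_=vision.get_image('scene');cv2.imwrite('pics/fin.png',im)
print(ctrl.finish_job())
E
```

```text
[-0.1885618   0.40689433 -0.20527704] [-0.007 -0.004  0.004 -0.003  0.003 -0.001  0.001]
the job is handed in; nothing more can be done
None
```

View pics/fin.png

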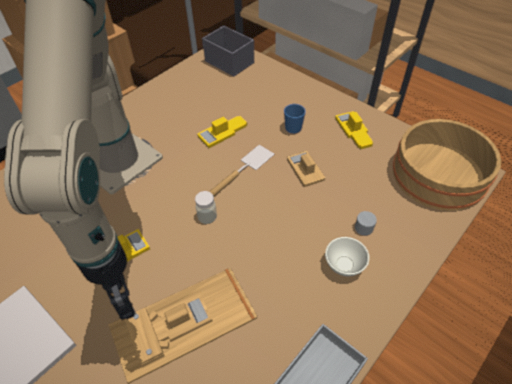

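The narrow-nosed slicer is seated in the pocket, and I handed the job in at about 23 s of the 72 s allowed. I gripped it by the handle and set it flat on the board in front of the block. I then let go, checked its alignment with the wrist camera, re-gripped it and slid it in.

**Feeling for the end:** sliding drag was 3–6 N. The slicer stopped dead at one spot while three small pushes of 1.2–1.8 mm past it only raised the reading to about 9 N. The limit is 25 N. I then eased off and released it.

**Last checks (wrist camera, after release):**
- **Depth:** the slicer's shoulder is 23.4 mm from the overhang's edge. It should be 24 mm when fully home, so this agrees with the felt stop to about 1 mm.
- **Alignment:** the slicer is about 1 mm off the board's centre line, and its angle is within about 0.02 rad of square.
- **Flatness:** its top reads 26.6 mm above the table, against 26 mm expected for lying flat on the board.
- **Surroundings:** the other slicer and the loose items look unmoved in the last scene picture, and the gripper was clear above the board.

**Not checked:** the feeler is hidden under the overhang and could not be read, so seating rests on the felt stop and the shoulder measurement. Small disagreements of 1–2 mm remain between the camera measurements, within the calibration.

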